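# Square a vial carrier into the datum corner of a scanner

## Robot

A 6-joint arm with a two-finger parallel gripper is mounted at the origin on the work surface. World frame = base frame: x ahead of the robot, y to its left, z up, the work surface at z = 0. Lengths are in m, angles in rad, forces in N, time in s.
With the tool pointing down it reaches from about 0.25 to 0.725 m from the base axis. Payload 4 kg.
Tool frame: the origin (TCP) lies midway between the tips of the shut fingers; the grasp point (between the pads) lies 19 mm behind it; z points along the fingers, y is the direction in which the jaws open and shut (so a half turn about z gives the same grasp; the last joint's range is limited). The gripper opens to 85 mm and grips with 20 to 120 N. Pads are 22 mm wide; open, the fingers measure 114 mm over their backs; the gripper's body (76 mm by 85 mm) begins 54 mm behind the grasp point. The pads swing forward as they close: fully open they stand 13 mm farther back than shut.
Start: joints at [1.349, 0.241, 0.005, 1.335, 0, 1.571], TCP at [0.11, 0.488, 0.231] pointing down, gripper open.
Joint ranges: [-2.72, 2.72], [-1.05, 1.87], [-1.09, 1.28], [-1.99, 2.15], [-1.42, 1.44], [-3.14, 3.14]. Speed limits (rad/s): [2.79, 2.79, 3.14, 3.14, 3.14, 3.14].

## Interface

Orientations are given as a unit quaternion [x, y, z, w].
In Python, from workcell import bot, vision gives the robot as it stands. The module is installed in compiled form; this text tells all that it offers.
- The arm moves only by the tool send_rows, never from a script. Its argument "targets" is a list that holds one entry, the list of rows, each a list of 5 numbers: the shift along the world's x, y, z in cm, then the turn about the world's z in rad, then the finger opening in cm, from 0 to 8.54. A call has 1 to 12 rows; each row is the pose to reach, as a shift and turn from the pose commanded when the call began; what a row does not reach only later rows make up. A row lasts 1/8 s, in which the tool goes at most 62.5 mm and 10.7 degrees, less where a joint would pass 70% of its speed; a pose out of reach is approached as far as the arm can. A call with a gripper value outside its range is refused whole. The fingers move at their own pace and stop on an object; the grip force is fixed at half the most. Time passes only in rows, so rows that repeat a pose let the fingers close. It gives the time, the measured TCP pose, the force and the opening at its end, in the units of the state.
- bot.get_obs(): the state, without advancing time (a new reading comes with each control period).
- vision.camera(name): name is "scene" or "top" or "wrist"; returns the picture (480x640x3 uint8, red, green, blue); there is no depth.
- vision.get_calibration(name): a dict with "vertical_fov" (degrees; the focal length in pixels is half the picture's height over the tangent of half this angle, whatever the lens; pixels are square), "cx", "cy" (the principal point, pixels), "k1" (the pictures are not rectified: a ray, as slopes to the right and down, at radius r is drawn at 1 + k1 r^2 times it, then the intrinsics apply), "rvec" (rotation vector, rad) and "tvec" (3), from world to camera coordinates, as OpenCV has them; the wrist camera has in their place "T_tool_cam" (4x4, takes a point from camera to tool coordinates, whose origin is the TCP and whose axes are the flange's). Camera axes: x right, y down, z forward; pixel columns grow to the right and rows downward; lengths in m; the calibration is good to about 2 mm. A picture is of the moment at which its call begins: read the wrist's pose just before it. get_calibration takes no time and is no camera call.
- bot.job_done(): hands the job in, once; it reports no verdict.
Trained networks look in the newest picture that a camera, given by its name, has taken for a name from the list of things; names that differ only in an ending like _2 or _b are one class to them, and where a whole thing is asked for, a point or a joint stands for the part that bears it (a point fixed in the world has none). Each returns a list of dicts, best first, with "score" (0 to 1); they miss things now and then, are a little off and sometimes report something else, mostly with a low value. They report only what shows in the picture. A call takes as long as a camera call.
- vision.boxes_of(target, camera): "uv" ([column, row] in pixels, amid what is visible of it).
The state is a dict: "clock": time; "joint_pos": joint angles; "joint_vel": joint speeds; "tau": joint torques, N m; "eef_pos": TCP position; "tool_rot": TCP orientation; "ft_force": force on the tool from outside, world axes, zero at the start; "ft_torque": the same for the moment, N m; "grip_width": finger opening in m.
Only numpy, scipy, OpenCV 4.12 (cv2) and the standard library are available. Lean on these libraries where they do the work, as an engineer would, in place of code of your own. Each camera call takes 0.05 s, during which the arm holds its last target.

## Task

Push the long vial carrier by its green bars across the scanner's plate, first towards one end and then towards the other, as often as it needs, until its whole long side lies parallel and flush against the blue rail, and press it home there for a moment with a firm, steady push, so that it bears on the rail with about 10 N. Then push on its plain end so that it slides along the rail until the blue end bears on the red stop with about as much, and let go, leaving it flush on both rail and stop. Keep it flat on the plate, never load rail or stop with more than 15 N, and leave the other things alone.

Things in the scene. Friction and masses are not known exactly. Their poses are not given: they have to be found in the camera images.
- scanner: Fixed scanner: bare metal loading plate 12 mm thick (top 12 mm above the bench), x = -160 to 140 mm, y = -230 to 230 mm. Origin on the bench; +x away from the robot, square to the rail; +y to the robot's left, along the rail. Grey reading head, 124 mm high, on y = 230 to 350, x = -90 to 130 mm.
- rail: Rigid blue rail on the plate along the scanner's y, 440 mm long (y = -220 to 220 mm), 14 mm thick, 20 mm high above the plate. Origin: middle of the bottom edge of its face that looks to the robot, which is the scanner's plane x = 80 mm. Axes as the scanner's. A push on the carrier more than about 40 mm off its middle swings its other end back from the rail a little.
- stop: Rigid red end stop on the plate, 85 mm long square to the rail (scanner x = -5 to 80 mm), 14 mm thick, 20 mm high above the plate. Origin: middle of the bottom edge of its face that looks to -y, which is the scanner's plane y = 200 mm. Axes as the scanner's.
- carrier: White block 70 (x) x 240 (y) x 28 mm, blue band on its +y end, eight fixed vials along its middle (tops 52 mm up). Origin: centre of underside. Long side x = 35 mm meets the rail, blue end y = 120 mm the stop. Green push bars (2 to 26 mm high): side bar towards the robot, outer face at x = -43 to -73 mm, y = -110 to 110; end bar, outer face at y = -128 to -158 mm, x = -25 to 25.
- carrier_left (a point): On the carrier's rail-side face, at its blue end: carrier frame (35, 120, 14) mm. How far each push bar is set out differs every time and is not measured; under a push the bars stay put.
- carrier_right (a point): On the carrier's rail-side face, at its plain end: carrier frame (35, -120, 14) mm. The carrier weighs about 0.6 kg and slides with a friction coefficient of about 0.25 (1 to 2 N; more if fingers also press down on it). Against rail or stop it is rigid: a little further push adds many N.
- vial_a: Bystander, to be left alone: loose capped amber vial, 25 mm diameter, 52 mm tall, black cap; stands on the scanner plate behind the rail. Origin: centre of its underside.
- vial_b: Bystander, to be left alone: loose capped vial, 25 mm diameter, 52 mm tall, white cap; stands on the scanner plate behind the rail. Origin: centre of its underside.
- reagent: Bystander, to be left alone: white jar, 60 mm diameter, 110 mm tall, blue label; on the bench. Origin: centre of its underside.
- buffer: Bystander, to be left alone: white bottle, 52 mm diameter, 100 mm tall, blue cap; on the bench. Origin: centre of its underside.
- dish: Bystander, to be left alone: clear dish, 90 mm diameter, 15 mm tall, open; on the bench. Origin: centre of its underside.
- spatula: Bystander, to be left alone: steel spatula, 180 mm long, lying on the bench. Origin: middle of its length.
- tipbox: Bystander, to be left alone: orange divided box, 120 x 85 x 50 mm open box; on the bench. Origin: centre of its underside.

How it is judged:
On the way, in this order (a step that is already met when the one before it is completed fails the run):
1. the carrier lies flush along the rail (both ends of its long side within 2 mm) and is pressed against it with more than 6 N for 0.3 s (x of each of carrier_left, carrier_right in the frame of scanner above 0.078 m and contact force between carrier and rail above 6 N), for 0.3 s.
2. the carrier's blue end is pressed against the stop with more than 6 N for 0.2 s (contact force between carrier and stop above 6 N and y of carrier_left in the frame of scanner above 0.198 m), for 0.2 s.
At the end, for the whole second after the job is handed in: Both ends of the carrier's long side are within 2 mm of the rail's face and its blue end within 2 mm of the stop's face; the carrier lies flat on the plate, at rest and released (x of each of carrier_left, carrier_right in the frame of scanner above 0.078 m and y of carrier_left in the frame of scanner above 0.198 m and z of carrier in the frame of scanner below 0.015 m and angle between carrier's own z axis and vertical below 0.03 rad and linear speed of carrier below 0.01 m/s and contact force between the fingers and carrier below 0.1 N); the robot touches nothing.
It fails at once if the carrier is forced against the rail with more than 16 N (contact force between carrier and rail above 16 N).
It fails at once if the carrier is forced against the stop with more than 16 N (contact force between carrier and stop above 16 N).
It fails at once if the carrier is lifted off the plate or tipped (z of carrier in the frame of scanner above 0.02 m or angle between carrier's own z axis and vertical above 0.1 rad).
It fails at once if a bystander is moved by more than 20 mm (distance of any of vial_a, vial_b, reagent, buffer, dish, spatula, tipbox from where it was at the start of the episode above 0.02 m).
It also fails if it takes over 72 s, if anything falls off the work surface, if the arm or the gripper's body presses on something with over 40 N, if the wrist force passes 120 N, or if a joint passes its speed limit or range.

## Working session

There is one attempt and no reset: what is moved stays moved. The work goes in short steps, Python scripts to look and compute and a tool call to move; the robot and the scene stay as the last step left them, time stands still between calls to the robot, and variables do not carry over. Pictures are saved under pics/ and viewed, and the job is handed in when it is done.

Besides the shell and the picture viewer there is one more tool, called after "Request:" by a JSON object that holds its "name" and its "arguments", one argument or row to a line. send_rows: Moves the arm, as the interface text tells. Its arguments: {"type":"object","properties":{"targets":{"type":"array"}},"required":["targets"]}

```bash
mkdir -p pics; cat > h.py <<'E'
import numpy as np, cv2
from workcell import bot, vision
def K(c):
    f=240/np.tan(np.radians(c["vertical_fov"])/2); return f,c["cx"],c["cy"],c["k1"]
def pose(name,o=None):
    c=vision.get_calibration(name)
    if "rvec" in c:
        R=cv2.Rodrigues(np.array(c["rvec"],float))[0]; t=np.array(c["tvec"],float).ravel(); return c,R,t
    from scipy.spatial.transform import Rotation as Ro
    o=o or bot.get_obs()
    T=np.eye(4);T[:3,:3]=Ro.from_quat(o["tool_rot"]).as_matrix();T[:3,3]=o["eef_pos"]
    W=np.linalg.inv(T@np.array(c["T_tool_cam"])); return c,W[:3,:3],W[:3,3]
def p2w(name,uv,z,P=None):
    c,R,t=P or pose(name); f,cx,cy,k=K(c)
    d=np.array([(uv[0]-cx)/f,(uv[1]-cy)/f]); s=d.copy()
    for _ in range(30): s=d/(1+k*(s@s))
    r=R.T@np.array([s[0],s[1],1]); o=-R.T@t
    return o+r*(z-o[2])/r[2]
def w2p(name,X,P=None):
    c,R,t=P or pose(name); f,cx,cy,k=K(c)
    q=R@np.array(X,float)+t; s=q[:2]/q[2]; s=s*(1+k*(s@s)); return np.array([f*s[0]+cx,f*s[1]+cy])
def snap(name,fn):
    im=vision.camera(name); cv2.imwrite("pics/"+fn,im[:,:,::-1]); return im
E
python3 - <<'E'
from h import *
o=bot.get_obs(); print(o)
for n in ["top","scene"]:
    snap(n,n+"0.png"); print(n,vision.get_calibration(n))
    for t in ["carrier","rail","stop","scanner"]:
        print(t,vision.boxes_of(t,n)[:2])
print(vision.get_calibration("wrist"))
E
```

```text
{'clock': 0.0, 'joint_pos': array([1.34901997e+00, 2.41466501e-01, 3.70792741e-03, 1.33517046e+00,
       1.21746509e-05, 1.57080492e+00]), 'joint_vel': array([-0.00173554,  0.00030507, -0.00017656,  0.00068466,  0.00138355,
        0.0011579 ]), 'tau': array([ 3.39191693e-04, -3.72318470e+01,  2.52406186e+01,  1.71496568e-02,
       -1.12904959e-04,  2.12413660e-06]), 'eef_pos': array([0.10983945, 0.48714133, 0.23037999]), 'tool_rot': array([ 1.10665284e-01,  9.93857162e-01, -1.05912963e-03, -1.24049041e-04]), 'ft_force': array([-0.64194761,  0.00411231, -1.04007942]), 'ft_torque': array([-0.036332  ,  0.00027563, -0.03407918]), 'grip_width': 0.08540131362656367}
top {'vertical_fov': 57.80351890134193, 'cx': 322.68379399824397, 'cy': 243.06315618774377, 'k1': -0.07273278398186625, 'rvec': array([ 2.09812271, -2.14995345,  0.20322711]), 'tvec': array([-0.0429094 ,  0.5903249 ,  1.10112101])}
carrier [{'uv': [294.0, 242.7], 'score': 0.59}]
rail []
stop [{'uv': [223.7, 228.5], 'score': 0.51}]
scanner [{'uv': [271.1, 231.9], 'score': 0.91}]
scene {'vertical_fov': 49.225416911640274, 'cx': 322.0303245130453, 'cy': 231.08886269497222, 'k1': -0.00479670633781746, 'rvec': array([ 0.74375029,  2.47467227, -1.28999373]), 'tvec': array([ 0.5289126 , -0.13536126,  1.61524027])}
carrier [{'uv': [339.0, 249.9], 'score': 0.76}]
rail [{'uv': [308.8, 271.8], 'score': 0.78}, {'uv': [248.4, 162.6], 'score': 0.51}]
stop []
scanner [{'uv': [364.6, 283.4], 'score': 0.68}]
{'vertical_fov': 71.0746718245232, 'cx': 317.2722321155868, 'cy': 238.97557113222743, 'k1': 0.011983740319284657, 'T_tool_cam': array([[-4.34503891e-04, -9.45425269e-01, -3.25838722e-01,
         8.35875030e-02],
       [ 9.99999536e-01, -1.30759441e-04, -9.54092894e-04,
        -3.35490219e-04],
       [ 8.59417041e-04, -3.25838985e-01,  9.45424887e-01,
        -1.44348429e-01],
       [ 0.00000000e+00,  0.00000000e+00,  0.00000000e+00,
         1.00000000e+00]])}
```

View pics/top0.png

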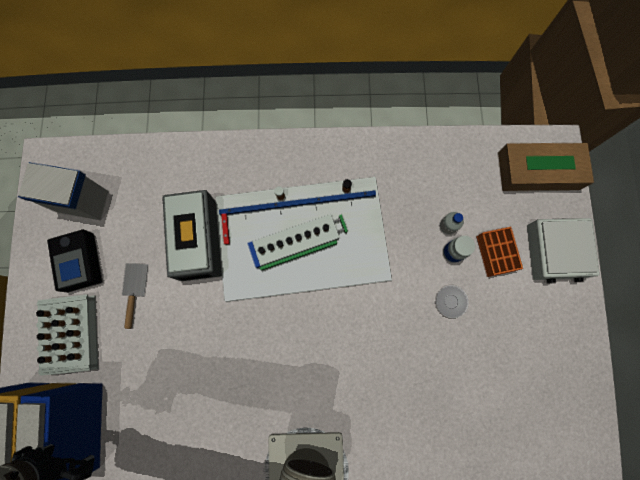

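View pics/scene0.png

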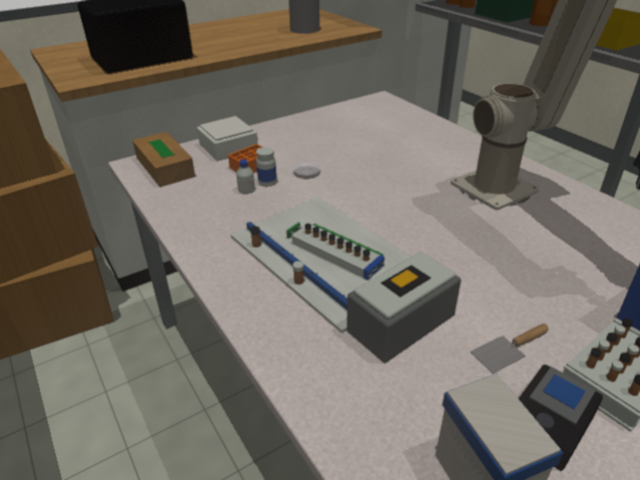

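```bash
python3 - <<'E'
from h import *
im=cv2.imread("pics/top0.png")
cv2.imwrite("pics/top0z.png",cv2.resize(im[165:315,210:400],(760,600),interpolation=cv2.INTER_CUBIC))
for n,uv,z in [("railL",(220,212),.032),("railR",(375,194),.032),("plate TR",(377,178),.012),("BR",(391,280),.012),("BL",(225,300),.012),("blue end",(253,254),.04),("plain",(338,222),.04)]:
    print(n,p2w("top",uv,z))
E
```

```text
railL [0.68792885 0.22434557 0.032     ]
railR [ 0.7289295  -0.20630309  0.032     ]
plate TR [ 0.78247335 -0.21703308  0.012     ]
BR [ 0.49041336 -0.24117331  0.012     ]
BL [0.44689618 0.210822   0.012     ]
blue end [0.56670145 0.13070857 0.04      ]
plain [ 0.64942928 -0.10050889  0.04      ]
```

View pics/top0z.png

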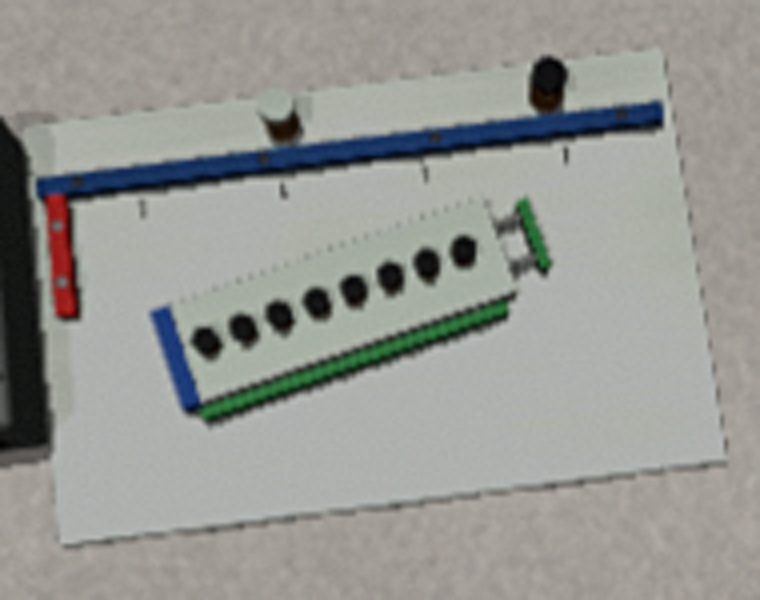

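Request:
{"name": "send_rows", "arguments": {
  "targets": [
    [[4,-5,0,0.1,5],[8,-10,0,0.2,5],[12,-15,0,0.32,5],[16,-20,0,0.32,5],[20,-25,0,0.32,5],[24,-30,0,0.32,5],[28,-35,0,0.32,5],[32,-40,-1,0.32,5],[36,-45,-2,0.32,5],[37,-48,-4,0.32,5],[37,-48,-4,0.32,5],[37,-48,-4,0.32,5]]
  ]
}}

```text
clock: 2.0
eef_pos: [0.4797, 0.0079, 0.1913]
tool_rot: [-0.049, 0.999, 0.0, -0.0]
ft_force: [-0.2, 0.3, 0.7]
grip_width: 0.0498
```

```bash
python3 - <<'E'
from h import *
o=bot.get_obs(); print(o["eef_pos"],o["tool_rot"],o["joint_pos"],o["ft_force"],o["grip_width"])
im=snap("wrist","w1.png")
E
```

```text
[0.47966796 0.00790148 0.19133756] [-4.88403524e-02  9.98806520e-01  2.17595334e-04 -3.28368846e-04] [ 1.62097160e-02  2.23200762e-01 -1.23643701e-01  1.22462246e+00
  4.13519978e-04 -8.15100111e-02] [-0.21908443  0.29295695  0.72998876] 0.04983296347051984
```

View pics/w1.png

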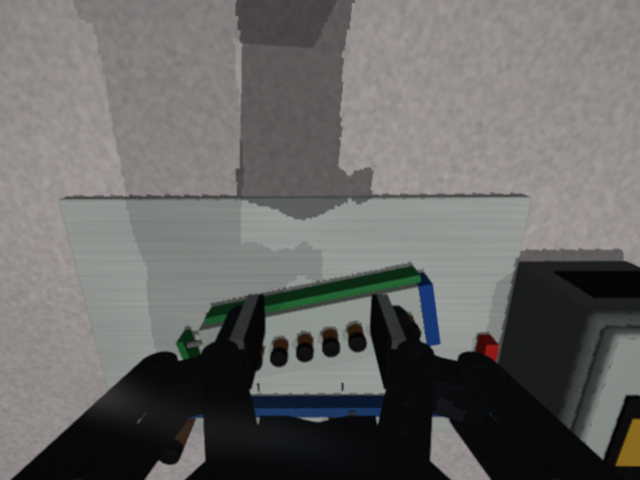

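```bash
python3 - <<'E'
from h import *
im=cv2.imread("pics/w1.png")
cv2.imwrite("pics/w1z.png",cv2.resize(im[240:420,160:500],None,fx=2.3,fy=2.3,interpolation=cv2.INTER_CUBIC))
P=pose("wrist")
for n,uv,z in [("plate FR",(62,198),.012),("plate FL",(530,196),.012)]:
    print(n,p2w("wrist",uv,z))
E
```

```text
plate FR [ 0.49019937 -0.24081708  0.012     ]
plate FL [0.44331943 0.21192234 0.012     ]
```

View pics/w1z.png

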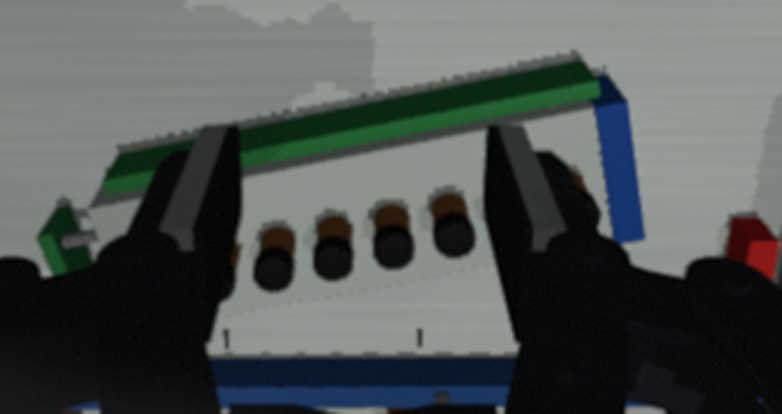

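```bash
cat >> h.py <<'E'
def Z(u,v): return (160+u/2.3,240+v/2.3)
E
python3 - <<'E'
from h import *
P=pose("wrist")
g=lambda n,u,v,z: print(n,np.round(p2w("wrist",Z(u,v),z,P),4))
g("rail bot R",212,355,.012); g("rail bot L",515,353,.012)
g("rail top R",215,387,.032); g("rail top L",515,387,.032)
g("bar outer top R",107,178,.038); g("bar outer top L",590,82,.038)
g("bar mid1",240,152,.038);g("bar mid2",490,101,.038)
g("bar outer bot R",117,150,.014); g("bar bot L",577,55,.014)
g("blue L corner far",645,238,.040); g("blue near",627,100,.040)
t=lambda n,u,v,z: print(n,np.round(p2w("top",(210+u/4,165+v/4),z),4))
t("rail face top L",70,197,.032); t("rail face top R",662,124,.032)
t("rail back top L",38,180,.032); t("rail back top R",660,103,.032)
t("stop face far",73,196,.032);t("stop face near",76,315,.032)
t("car near blue",187,410,.04);t("car far blue",152,312,.04);t("car far plain",487,200,.04);t("car near plain",516,292,.04)
t("bar out R",508,312,.038);t("bar out L",208,420,.038)
t("end bar far",528,198,.038);t("endbar near",551,268,.038)
t("plate FR",726,462,.012);t("plate FL",62,545,.012);t("plate BR",662,48,.012)
E
```

```text
rail bot R [ 0.7132 -0.0483  0.012 ]
rail bot L [0.6962 0.11   0.012 ]
rail top R [ 0.7137 -0.0431  0.032 ]
rail top L [0.6988 0.1066 0.032 ]
bar outer top R [ 0.5939 -0.0943  0.038 ]
bar outer top L [0.5268 0.1095 0.038 ]
bar mid1 [ 0.5751 -0.0364  0.038 ]
bar mid2 [0.5399 0.0688 0.038 ]
bar outer bot R [ 0.5941 -0.0971  0.014 ]
bar bot L [0.5247 0.1099 0.014 ]
blue L corner far [0.5999 0.1484 0.04  ]
blue near [0.5327 0.1259 0.04  ]
rail face top L [0.6809 0.2033 0.032 ]
rail face top R [ 0.7231 -0.2074  0.032 ]
rail back top L [0.6937 0.2259 0.032 ]
rail back top R [ 0.7384 -0.2068  0.032 ]
stop face far [0.6816 0.2013 0.032 ]
stop face near [0.5979 0.1978 0.032 ]
car near blue [0.5299 0.1205 0.04  ]
car far blue [0.5972 0.1444 0.04  ]
car far plain [ 0.6695 -0.0841  0.04  ]
car near plain [ 0.6049 -0.1018  0.04  ]
bar out R [ 0.5917 -0.0961  0.038 ]
bar out L [0.5231 0.1067 0.038 ]
end bar far [ 0.6707 -0.1122  0.038 ]
endbar near [ 0.6214 -0.1262  0.038 ]
plate FR [ 0.489  -0.2425  0.012 ]
plate FL [0.4435 0.2094 0.012 ]
plate BR [ 0.7856 -0.2129  0.012 ]
```

Request:
{"name": "send_rows", "arguments": {
  "targets": [
    [[0,0,-5,0.004,5],[0,0,-10,0.004,5],[0,0,-15,0.004,5],[0,0,-17.2,0.004,5],[1.5,0.15,-17.2,0.004,5],[3,0.3,-17.2,0.004,5],[4,0.4,-17.2,0.004,5],[4.5,0.46,-17.2,0.004,5],[4.5,0.46,-17.2,0.004,5]]
  ]
}}

```text
clock: 3.18
eef_pos: [0.5251, 0.0128, 0.0196]
tool_rot: [-0.051, 0.999, 0.0, 0.0]
ft_force: [-0.7, -1.0, -0.7]
grip_width: 0.05
```

```bash
python3 - <<'E'
from h import *
o=bot.get_obs(); print(o["clock"],o["eef_pos"],o["tool_rot"],o["ft_force"],o["ft_torque"],o["grip_width"])
im=snap("wrist","w2.png")
E
```

```text
3.175 [0.52512517 0.01279223 0.01960848] [-5.14618765e-02  9.98674939e-01  6.27749684e-06  2.05638190e-04] [-0.66427429 -0.97383946 -0.74314149] [-0.01881868  0.05474068  0.00258894] 0.050014784713503214
```

View pics/w2.png

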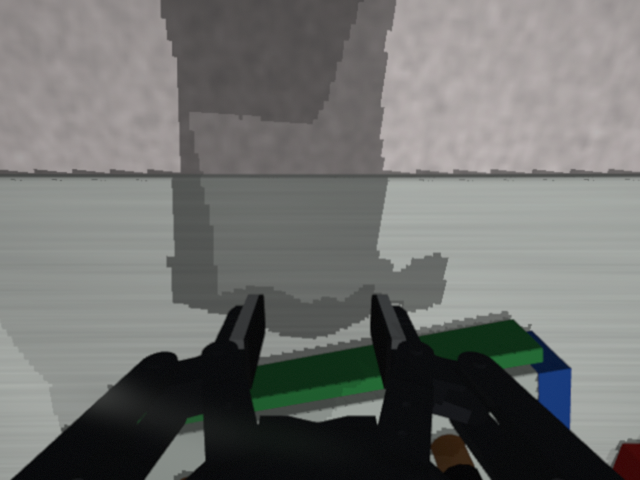

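Request:
{"name": "send_rows", "arguments": {
  "targets": [
    [[0.5,0.05,0,0,5],[1,0.1,0,0,5],[1.5,0.15,0,0,5],[2,0.2,0,0,5],[2.5,0.25,0,0,5],[3,0.3,0,0,5],[3.5,0.36,0,0,5],[4,0.41,0,0,5],[4.5,0.46,0,0,5],[5,0.51,0,0,5]]
  ]
}}

```text
clock: 4.47
eef_pos: [0.5753, 0.0175, 0.0193]
tool_rot: [-0.051, 0.999, -0.0, -0.0]
ft_force: [-1.8, 1.3, -1.2]
grip_width: 0.0499
```

```bash
python3 - <<'E'
from h import *
o=bot.get_obs(); print(o["clock"],o["eef_pos"],o["tool_rot"],o["ft_force"],o["ft_torque"],o["grip_width"])
im=snap("wrist","w3.png")
im=snap("top","t3.png")
cv2.imwrite("pics/t3z.png",cv2.resize(im[165:315,210:400,::-1],(760,600),interpolation=cv2.INTER_CUBIC))
E
```

```text
4.475 [0.57533565 0.01747986 0.01926473] [-5.10760934e-02  9.98694764e-01 -3.93928876e-06 -1.68403861e-05] [-1.82849974  1.30409654 -1.21610088] [0.07738877 0.41652122 0.08457573] 0.04992135694221841
```

View pics/w3.png

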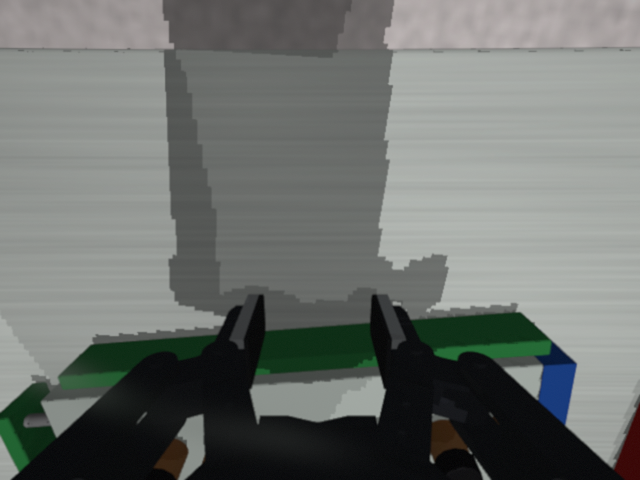

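View pics/t3z.png

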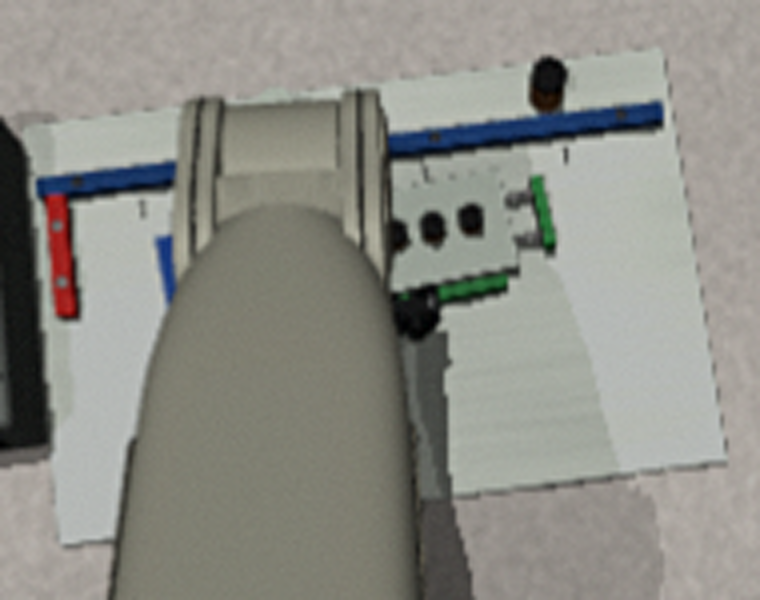

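Request:
{"name": "send_rows", "arguments": {
  "targets": [
    [[0.5,0.05,0,0,5],[1,0.1,0,0,5],[1.5,0.15,0,0,5],[2,0.2,0,0,5],[2.3,0.24,0,0,5],[2.5,0.26,0,0,5]]
  ]
}}

```text
clock: 5.32
eef_pos: [0.6, 0.0199, 0.0193]
tool_rot: [-0.051, 0.999, -0.0, -0.0]
ft_force: [-4.1, 0.1, 1.7]
grip_width: 0.0501
```

```bash
python3 - <<'E'
from h import *
o=bot.get_obs(); print(o["clock"],o["eef_pos"],o["tool_rot"],o["ft_force"],o["ft_torque"],o["grip_width"])
im=snap("wrist","w4.png")
E
```

```text
5.325 [0.60001135 0.01989742 0.01927143] [-5.09261379e-02  9.98702389e-01 -1.81539872e-04 -1.81684768e-04] [-4.06339418  0.13211119  1.69885032] [-0.0781305   0.63887613 -0.01065353] 0.050139713672382236
```

View pics/w4.png

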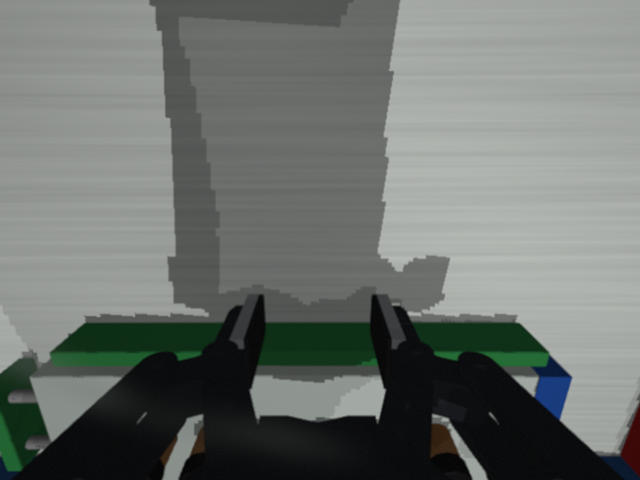

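Request:
{"name": "send_rows", "arguments": {
  "targets": [
    [[0.2,0.02,0,0,5],[0.4,0.04,0,0,5],[0.6,0.06,0,0,5],[0.7,0.07,0,0,5],[0.8,0.08,0,0,5]]
  ]
}}

```text
clock: 6.0
eef_pos: [0.608, 0.0208, 0.0192]
tool_rot: [-0.051, 0.999, -0.0, -0.0]
ft_force: [-2.4, -0.8, 0.2]
grip_width: 0.0501
```

```bash
cat > st.py <<'E'
from h import *
o=bot.get_obs(); print(o["clock"],o["eef_pos"].round(5),o["ft_force"].round(2),o["ft_torque"].round(2),o["grip_width"])
O=np.array([.626,.002]);a=.102;d=o["eef_pos"][:2]-O
print("scanner",np.cos(a)*d[0]+np.sin(a)*d[1],-np.sin(a)*d[0]+np.cos(a)*d[1])
E
python3 st.py
```

```text
6.0 [0.60802 0.02084 0.01921] [-2.41 -0.84  0.16] [-0.11  0.53 -0.03] 0.050051145858352755
scanner -0.015970575649419134 0.020571450121770286
```

Request:
{"name": "send_rows", "arguments": {
  "targets": [
    [[0.1,0.01,0,0,5],[0.2,0.02,0,0,5],[0.2,0.02,0,0,5]]
  ]
}}

```text
clock: 6.38
eef_pos: [0.6102, 0.0211, 0.0193]
tool_rot: [-0.051, 0.999, 0.0, 0.0]
ft_force: [-1.8, -0.2, -0.2]
grip_width: 0.0501
```

Request:
{"name": "send_rows", "arguments": {
  "targets": [
    [[0.1,0.01,0,0,5],[0.1,0.01,0,0,5]]
  ]
}}

```text
clock: 6.62
eef_pos: [0.6111, 0.0212, 0.0193]
tool_rot: [-0.051, 0.999, 0.0, 0.0]
ft_force: [-1.7, -0.6, -1.6]
grip_width: 0.0501
```

```bash
python3 - <<'E'
from h import *
im=snap("wrist","w5.png")
cv2.imwrite("pics/w5z.png",cv2.resize(im[300:480,0:640,::-1],None,fx=1.25,fy=1.25*1.5,interpolation=cv2.INTER_CUBIC))
E
python3 st.py
```

```text
6.675 [0.61104 0.02117 0.01924] [-2.34 -0.22 -0.81] [-0.03  0.44  0.04] 0.05005991377938774
scanner -0.012933368484180564 0.020593025945601702
```

View pics/w5z.png

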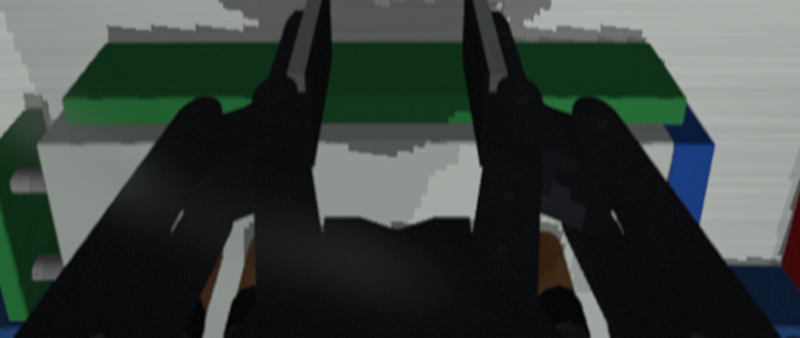

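Request:
{"name": "send_rows", "arguments": {
  "targets": [
    [[0.1,0.01,0,0,5],[0.1,0.01,0,0,5]]
  ]
}}

```text
clock: 6.92
eef_pos: [0.6111, 0.0211, 0.0193]
tool_rot: [-0.051, 0.999, -0.0, -0.001]
ft_force: [-4.8, -1.0, 2.3]
grip_width: 0.0501
```

Request:
{"name": "send_rows", "arguments": {
  "targets": [
    [[0.1,0.01,0,0,5],[0.1,0.01,0,0,5]]
  ]
}}

```text
clock: 7.18
eef_pos: [0.6112, 0.0211, 0.0192]
tool_rot: [-0.051, 0.999, -0.0, -0.002]
ft_force: [-7.0, -0.2, 2.7]
grip_width: 0.0501
```

Request:
{"name": "send_rows", "arguments": {
  "targets": [
    [[0.05,0.005,0,0,5],[0.05,0.005,0,0,5]]
  ]
}}

```text
clock: 7.42
eef_pos: [0.6111, 0.0212, 0.0192]
tool_rot: [-0.051, 0.999, -0.0, -0.002]
ft_force: [-8.6, -0.6, 4.1]
grip_width: 0.05
```

Request:
{"name": "send_rows", "arguments": {
  "targets": [
    [[0.05,0.005,0,0,5],[0.05,0.005,0,0,5]]
  ]
}}

```text
clock: 7.68
eef_pos: [0.6111, 0.0212, 0.0192]
tool_rot: [-0.051, 0.999, -0.0, -0.003]
ft_force: [-9.5, -2.0, 5.0]
grip_width: 0.05
```

Request:
{"name": "send_rows", "arguments": {
  "targets": [
    [[0.05,0.005,0,0,5],[0.05,0.005,0,0,5],[0.05,0.005,0,0,5],[0.05,0.005,0,0,5]]
  ]
}}

```text
clock: 8.18
eef_pos: [0.6111, 0.0212, 0.019]
tool_rot: [-0.051, 0.999, -0.0, -0.003]
ft_force: [-9.4, -1.2, 6.0]
grip_width: 0.05
```

```bash
python3 st.py; python3 - <<'E'
from h import *
im=snap("wrist","w6.png")
cv2.imwrite("pics/w6z.png",cv2.resize(im[300:480,0:640,::-1],None,fx=1.25,fy=1.25*1.5,interpolation=cv2.INTER_CUBIC))
im=snap("top","t6.png")
cv2.imwrite("pics/t6z.png",cv2.resize(im[165:315,210:400,::-1],(760,600),interpolation=cv2.INTER_CUBIC))
E
python3 st.py
```

```text
8.175 [0.61114 0.02117 0.01905] [-9.4  -1.24  6.02] [-0.17  2.08  0.03] 0.04996647434296765
scanner -0.012827671198626454 0.020581398249548116
8.275 [0.61112 0.02119 0.01906] [-10.62  -1.46   5.68] [-0.24  2.1   0.03] 0.04963013653337652
scanner -0.012844973940132638 0.020600889329120717
```

View pics/w6z.png

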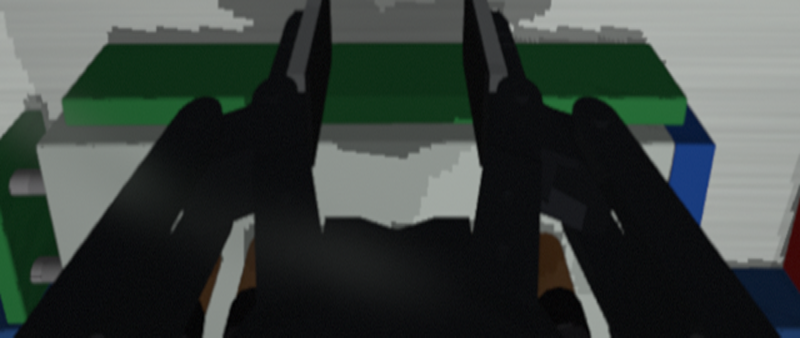

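View pics/t6z.png

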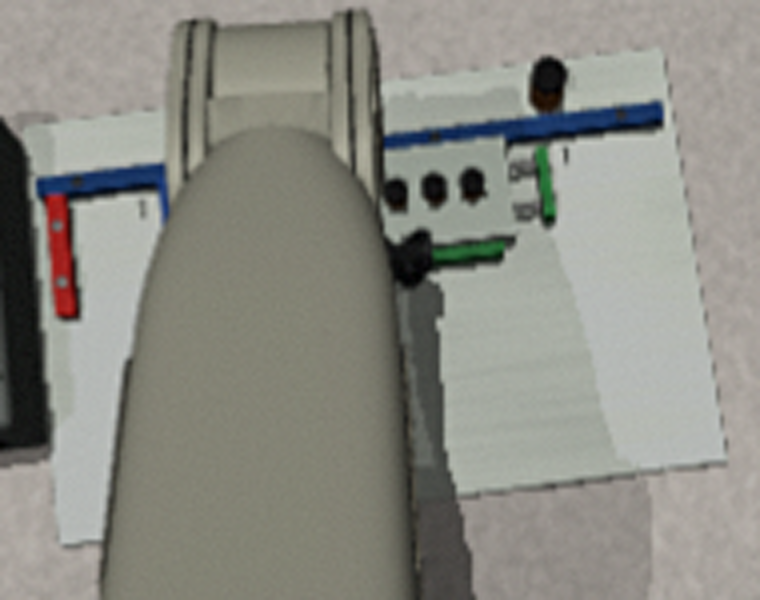

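Request:
{"name": "send_rows", "arguments": {
  "targets": [
    [[0.05,0.005,0,0,5],[0.05,0.005,0,0,5],[0.05,0.005,0,0,5],[0.05,0.005,0,0,5]]
  ]
}}

```text
clock: 8.78
eef_pos: [0.6111, 0.0212, 0.019]
tool_rot: [-0.051, 0.999, -0.0, -0.004]
ft_force: [-11.4, -0.8, 5.7]
grip_width: 0.0501
```

```bash
python3 st.py
```

```text
8.775 [0.61111 0.02116 0.01896] [-11.35  -0.84   5.72] [-0.25  2.26 -0.01] 0.05005068415426289
scanner -0.012858626152726186 0.02057663926091534
```

Request:
{"name": "send_rows", "arguments": {
  "targets": [
    [[-0.2,-0.02,0,0,5],[-0.5,-0.05,0,0,5],[-1,-0.1,0,0,5],[-3,-0.3,0,0,5],[-6,-0.6,1,0,5],[-8,-1,6,0,4],[-10,-3,11,0,2],[-10,-7,15,0,0],[-10,-10,15,0,0],[-10,-10,15,0,0],[-10,-10,15,0,0]]
  ]
}}

```text
clock: 10.15
eef_pos: [0.5151, -0.0781, 0.1692]
tool_rot: [-0.051, 0.999, 0.0, 0.0]
ft_force: [0.0, 0.5, 0.8]
grip_width: -0.0001
```

```bash
python3 st.py; python3 - <<'E'
from h import *
im=snap("wrist","w7.png")
im=snap("top","t7.png")
cv2.imwrite("pics/t7z.png",cv2.resize(im[165:315,210:400,::-1],(760,600),interpolation=cv2.INTER_CUBIC))
E
```

```text
10.15 [ 0.51505 -0.07813  0.16919] [0.02 0.53 0.77] [0.01 0.06 0.  ] -0.0001491797813553581
scanner -0.11852892096568182 -0.06842124561880503
```

View pics/w7.png

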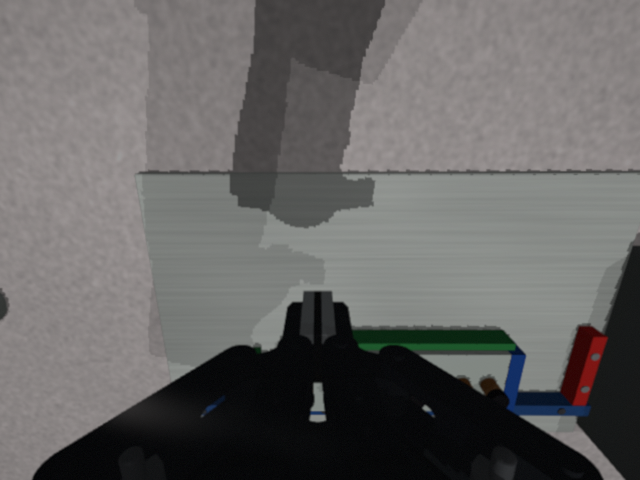

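View pics/t7z.png

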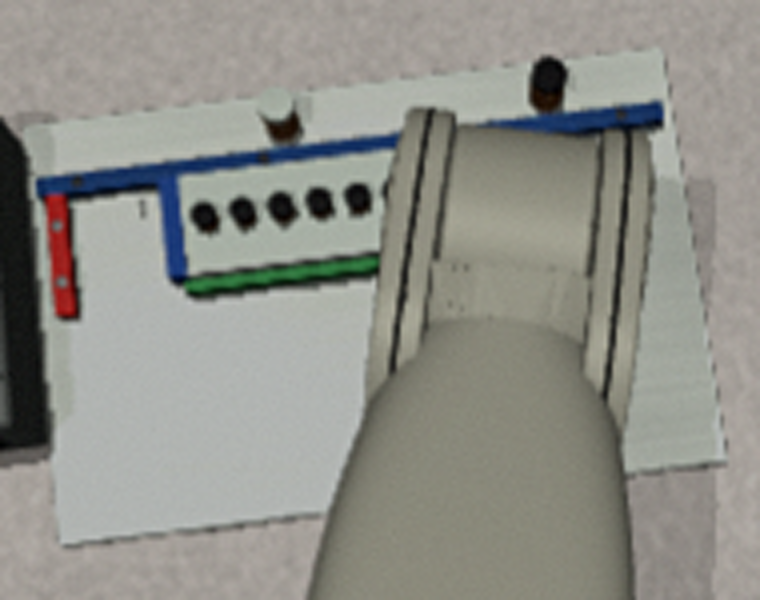

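```bash
python3 - <<'E'
from h import *
O=np.array([.626,.002]);a=.102
def S(p): d=p[:2]-O; return np.round([np.cos(a)*d[0]+np.sin(a)*d[1],-np.sin(a)*d[0]+np.cos(a)*d[1]],4)
t=lambda n,u,v,z: print(n,p2w("top",(210+u/4,165+v/4),z).round(4),S(p2w("top",(210+u/4,165+v/4),z)))
t("endbar far",551,147,.038);t("endbar near",556,221,.038)
t("blue far",162,180,.04);t("blue near",170,281,.04);t("stop far",72,196,.032);t("stop near",77,312,.032)
for u,v,z in [(523,350,.04),(512,405,.04),(562,404,.032),(580,327,.032)]:
    p=p2w("wrist",(u,v),z); print(u,v,p.round(4),S(p))
E
```

```text
endbar far [ 0.7066 -0.1293  0.038 ] [ 0.0668 -0.1388]
endbar near [ 0.6541 -0.1308  0.038 ] [ 0.0144 -0.135 ]
blue far [0.6892 0.1383 0.04  ] [0.0768 0.1292]
blue near [0.6183 0.1323 0.04  ] [0.0056 0.1305]
stop far [0.6816 0.202  0.032 ] [0.0757 0.1933]
stop near [0.6    0.1971 0.032 ] [-0.006   0.1968]
523 350 [0.6172 0.1316 0.04  ] [0.0045 0.1298]
512 405 [0.6838 0.1402 0.04  ] [0.0716 0.1316]
562 404 [0.6841 0.1982 0.032 ] [0.0777 0.1893]
580 327 [0.591  0.1841 0.032 ] [-0.0163  0.1848]
```

Request:
{"name": "send_rows", "arguments": {
  "targets": [
    [[3,-5,-1,0,0],[8,-9,-3,0,0],[13,-9,-5,0,0],[17.2,-9,-7,0,0],[17.2,-9,-7,0,0],[17.2,-9,-7,0,0]]
  ]
}}

```text
clock: 11.0
eef_pos: [0.6864, -0.1673, 0.0983]
tool_rot: [-0.052, 0.999, 0.0, -0.001]
ft_force: [-0.8, -0.4, 0.4]
grip_width: 0.0001
```

```bash
python3 st.py; python3 - <<'E'
from h import *
im=snap("wrist","w8.png")
E
```

```text
11.0 [ 0.68644 -0.16733  0.09832] [-0.84 -0.39  0.43] [-0.01  0.02  0.02] 0.00012987057762720868
scanner 0.04288778337150975 -0.17460920995983858
```

View pics/w8.png

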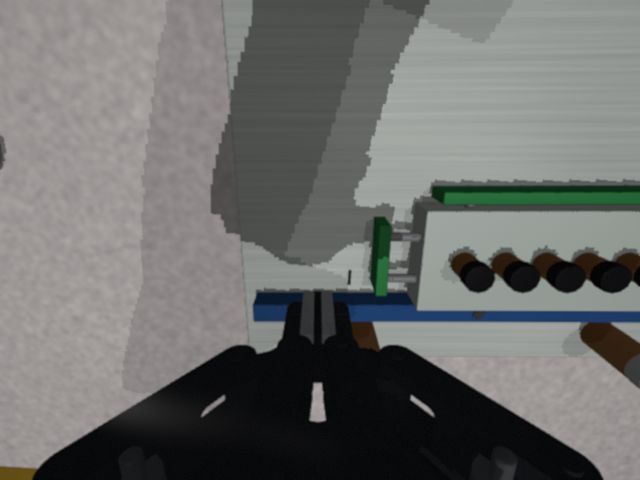

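```bash
python3 - <<'E'
from h import *
O=np.array([.626,.002]);a=.102
def S(p): d=p[:2]-O; return np.round([np.cos(a)*d[0]+np.sin(a)*d[1],-np.sin(a)*d[0]+np.cos(a)*d[1]],4)
for n,u,v,z in [("eb near top",389,219,.038),("eb far top",386,295,.038),("outer bot near",374,219,.014),("out top far",376,295,.038),("plain near",426,208,.04),("plain far",417,310,.04),("rail top R",256,304,.032),("rail bot R",258,292,.012),("rail top mid",410,304,.032)]:
    p=p2w("wrist",(u,v),z); print(n,p.round(4),S(p))
E
```

```text
eb near top [ 0.656  -0.1257  0.038 ] [ 0.0169 -0.1301]
eb far top [ 0.7097 -0.1185  0.038 ] [ 0.071  -0.1284]
outer bot near [ 0.6632 -0.1303  0.014 ] [ 0.0236 -0.1354]
out top far [ 0.7104 -0.1253  0.038 ] [ 0.071  -0.1352]
plain near [ 0.6462 -0.1046  0.04  ] [ 0.0092 -0.1081]
plain far [ 0.718  -0.0958  0.04  ] [ 0.0815 -0.1066]
rail top R [ 0.7295 -0.208   0.032 ] [ 0.0816 -0.2195]
rail bot R [ 0.7308 -0.2099  0.012 ] [ 0.0826 -0.2214]
rail top mid [ 0.7182 -0.0985  0.032 ] [ 0.0814 -0.1094]
```

Request:
{"name": "send_rows", "arguments": {
  "targets": [
    [[0,0,-4,0,0],[0,0,-7,0,0],[0,0,-7.8,0,0],[-0.09,1,-7.8,0,0],[-0.18,2,-7.8,0,0],[-0.18,2,-7.8,0,0]]
  ]
}}

```text
clock: 11.8
eef_pos: [0.6862, -0.1472, 0.0232]
tool_rot: [-0.052, 0.999, -0.0, 0.001]
ft_force: [-0.1, -0.5, -0.3]
grip_width: -0.0001
```

```bash
python3 st.py; python3 - <<'E'
from h import *
im=snap("wrist","w9.png")
E
```

```text
11.8 [ 0.68622 -0.14721  0.02324] [-0.07 -0.48 -0.26] [-0.04  0.    0.  ] -0.00011510738224758116
scanner 0.04471451719637681 -0.15456671817906834
```

View pics/w9.png

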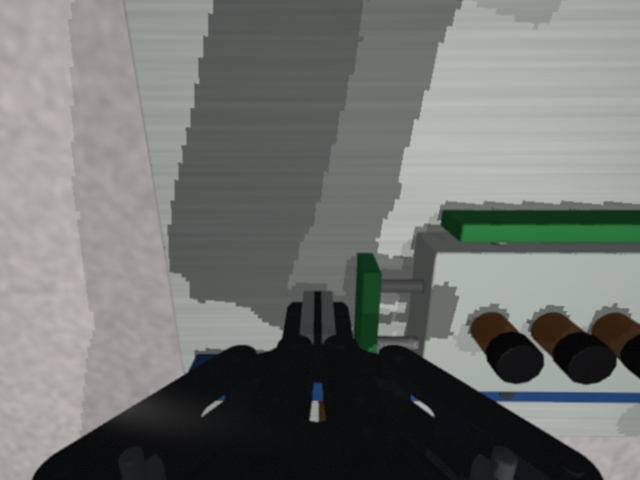

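Request:
{"name": "send_rows", "arguments": {
  "targets": [
    [[-0.05,0.5,0,0,0],[-0.09,1,0,0,0],[-0.14,1.5,0,0,0],[-0.18,2,0,0,0],[-0.23,2.5,0,0,0],[-0.28,3,0,0,0],[-0.32,3.5,0,0,0],[-0.37,4,0,0,0],[-0.41,4.5,0,0,0],[-0.41,4.5,0,0,0]]
  ]
}}

```text
clock: 13.1
eef_pos: [0.6809, -0.1022, 0.021]
tool_rot: [-0.052, 0.999, 0.001, -0.0]
ft_force: [0.3, -1.7, 0.7]
grip_width: -0.0003
```

```bash
python3 st.py; python3 - <<'E'
from h import *
im=snap("wrist","w10.png")
im=snap("top","t10.png")
cv2.imwrite("pics/t10z.png",cv2.resize(im[165:315,210:400,::-1],(760,600),interpolation=cv2.INTER_CUBIC))
E
```

```text
13.1 [ 0.68092 -0.10225  0.02105] [ 0.26 -1.72  0.71] [-0.25 -0.02 -0.01] -0.00034577609363596335
scanner 0.044021531176672936 -0.1092988718241773
```

View pics/w10.png

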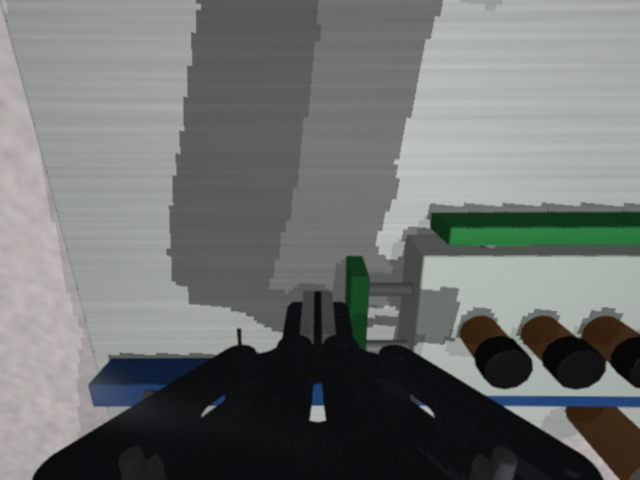

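View pics/t10z.png

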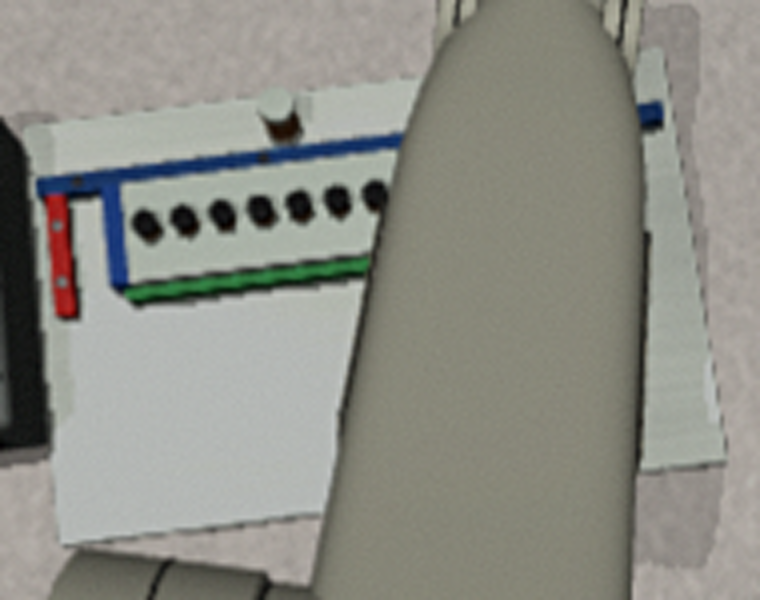

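Request:
{"name": "send_rows", "arguments": {
  "targets": [
    [[-0.04,0.4,0,0,0],[-0.07,0.8,0,0,0],[-0.11,1.2,0,0,0],[-0.13,1.4,0,0,0],[-0.13,1.4,0,0,0]]
  ]
}}

```text
clock: 13.82
eef_pos: [0.6796, -0.0888, 0.0212]
tool_rot: [-0.051, 0.999, 0.0, -0.0]
ft_force: [-0.4, -0.6, -0.7]
grip_width: 0.0
```

```bash
python3 st.py; python3 - <<'E'
from h import *
im=snap("top","t11.png")
cv2.imwrite("pics/t11z.png",cv2.resize(im[195:255,210:310,::-1],(800,480),interpolation=cv2.INTER_CUBIC))
E
```

```text
13.825 [ 0.67961 -0.08882  0.02119] [-0.36 -0.59 -0.73] [-0.1   0.02 -0.03] 3.6455310990239016e-05
scanner 0.044084142240104686 -0.09580565540804871
```

View pics/t11z.png

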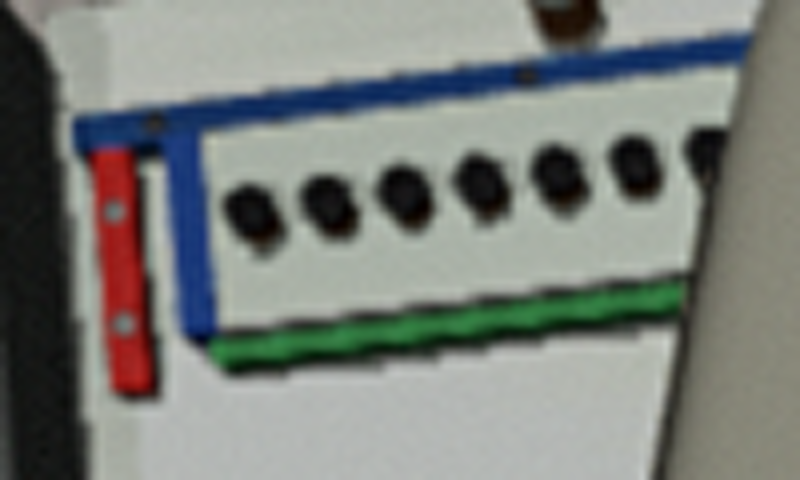

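Request:
{"name": "send_rows", "arguments": {
  "targets": [
    [[-0.02,0.2,0,0,0],[-0.04,0.4,0,0,0],[-0.05,0.5,0,0,0],[-0.05,0.5,0,0,0]]
  ]
}}

```text
clock: 14.38
eef_pos: [0.6794, -0.0844, 0.0214]
tool_rot: [-0.051, 0.999, 0.0, 0.0]
ft_force: [-0.1, -2.2, 0.4]
grip_width: 0.0001
```

```bash
python3 st.py; python3 - <<'E'
from h import *
im=snap("top","t12.png")
cv2.imwrite("pics/t12z.png",cv2.resize(im[195:255,210:310,::-1],(800,480),interpolation=cv2.INTER_CUBIC))
E
```

```text
14.375 [ 0.67936 -0.0844   0.02139] [-0.14 -2.19  0.35] [-0.46  0.02 -0.  ] 7.369984284181694e-05
scanner 0.044285145126236346 -0.09138404628149441
```

View pics/t12z.png

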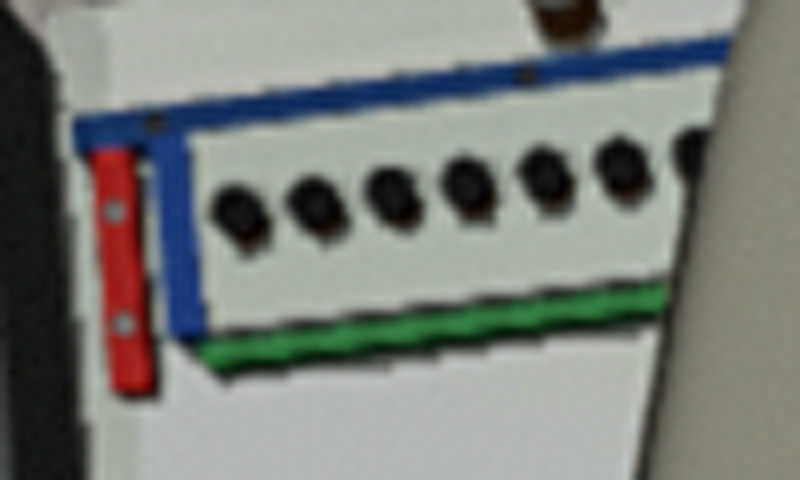

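Gap to the stop is about 17 px in this zoom, roughly 5 mm. I'm continuing in small steps.

Request:
{"name": "send_rows", "arguments": {
  "targets": [
    [[-0.01,0.1,0,0,0],[-0.02,0.2,0,0,0],[-0.02,0.2,0,0,0]]
  ]
}}

```text
clock: 14.8
eef_pos: [0.6791, -0.0824, 0.0214]
tool_rot: [-0.051, 0.999, 0.0, 0.0]
ft_force: [-0.2, -1.6, -1.4]
grip_width: -0.0003
```

Request:
{"name": "send_rows", "arguments": {
  "targets": [
    [[-0.01,0.1,0,0,0],[-0.01,0.1,0,0,0]]
  ]
}}

```text
clock: 15.05
eef_pos: [0.679, -0.0814, 0.0214]
tool_rot: [-0.051, 0.999, 0.0, 0.0]
ft_force: [-0.5, -2.8, 0.9]
grip_width: -0.0001
```

Request:
{"name": "send_rows", "arguments": {
  "targets": [
    [[-0.01,0.1,0,0,0],[-0.01,0.1,0,0,0]]
  ]
}}

```text
clock: 15.3
eef_pos: [0.6789, -0.0804, 0.0214]
tool_rot: [-0.051, 0.999, 0.0, 0.0]
ft_force: [0.6, -2.9, -0.7]
grip_width: 0.0
```

Request:
{"name": "send_rows", "arguments": {
  "targets": [
    [[-0.005,0.05,0,0,0],[-0.005,0.05,0,0,0]]
  ]
}}

```text
clock: 15.55
eef_pos: [0.6789, -0.0799, 0.0214]
tool_rot: [-0.051, 0.999, -0.0, 0.0]
ft_force: [0.1, -2.9, 0.8]
grip_width: -0.0001
```

Request:
{"name": "send_rows", "arguments": {
  "targets": [
    [[-0.005,0.05,0,0,0],[-0.005,0.05,0,0,0]]
  ]
}}

```text
clock: 15.8
eef_pos: [0.6788, -0.0795, 0.0214]
tool_rot: [-0.051, 0.999, -0.0, 0.0]
ft_force: [0.7, -3.0, 0.3]
grip_width: -0.0002
```

Request:
{"name": "send_rows", "arguments": {
  "targets": [
    [[-0.005,0.05,0,0,0],[-0.005,0.05,0,0,0]]
  ]
}}

```text
clock: 16.05
eef_pos: [0.6788, -0.0789, 0.0213]
tool_rot: [-0.051, 0.999, -0.0, 0.0]
ft_force: [-0.3, -2.7, 0.9]
grip_width: -0.0
```

Request:
{"name": "send_rows", "arguments": {
  "targets": [
    [[-0.005,0.05,0,0,0],[-0.005,0.05,0,0,0]]
  ]
}}

```text
clock: 16.3
eef_pos: [0.6787, -0.0784, 0.0214]
tool_rot: [-0.051, 0.999, 0.0, 0.0]
ft_force: [-0.1, -2.6, 1.3]
grip_width: 0.0001
```

Request:
{"name": "send_rows", "arguments": {
  "targets": [
    [[-0.005,0.05,0,0,0],[-0.005,0.05,0,0,0]]
  ]
}}

```text
clock: 16.55
eef_pos: [0.6787, -0.0779, 0.0213]
tool_rot: [-0.051, 0.999, -0.0, 0.0]
ft_force: [0.3, -2.2, 1.0]
grip_width: 0.0002
```

Request:
{"name": "send_rows", "arguments": {
  "targets": [
    [[-0.005,0.05,0,0,0],[-0.005,0.05,0,0,0]]
  ]
}}

```text
clock: 16.8
eef_pos: [0.6786, -0.0774, 0.0213]
tool_rot: [-0.051, 0.999, 0.0, 0.0]
ft_force: [0.6, -2.9, 1.6]
grip_width: -0.0001
```

Request:
{"name": "send_rows", "arguments": {
  "targets": [
    [[-0.005,0.05,0,0,0],[-0.005,0.05,0,0,0]]
  ]
}}

```text
clock: 17.05
eef_pos: [0.6786, -0.0769, 0.0213]
tool_rot: [-0.051, 0.999, 0.0, 0.0]
ft_force: [-0.5, -2.6, 1.5]
grip_width: -0.0002
```

```bash
python3 st.py; python3 - <<'E'
from h import *
im=snap("top","t13.png")
cv2.imwrite("pics/t13z.png",cv2.resize(im[195:255,210:310,::-1],(800,480),interpolation=cv2.INTER_CUBIC))
E
```

```text
17.05 [ 0.67859 -0.0769   0.02133] [-0.47 -2.65  1.54] [-0.6   0.03 -0.03] -0.00022111157902350183
scanner 0.04428141097203709 -0.08384894820776778
```

View pics/t13z.png

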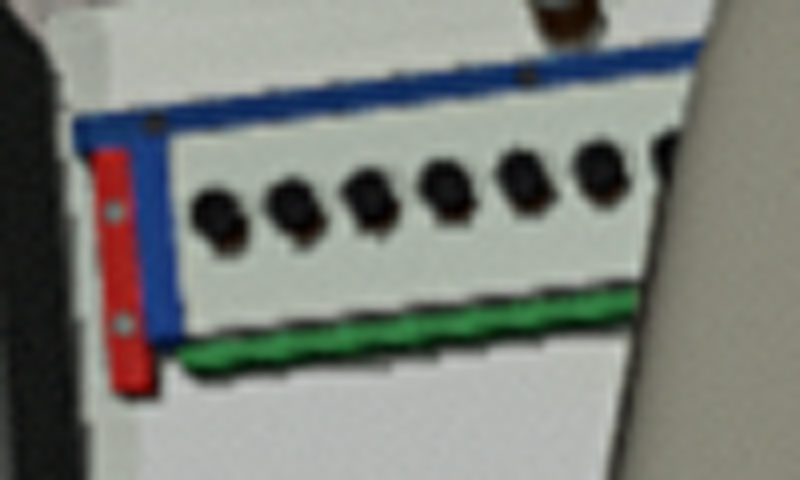

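Request:
{"name": "send_rows", "arguments": {
  "targets": [
    [[-0.005,0.05,0,0,0],[-0.005,0.05,0,0,0]]
  ]
}}

```text
clock: 17.35
eef_pos: [0.6785, -0.0764, 0.0213]
tool_rot: [-0.051, 0.999, 0.0, 0.0]
ft_force: [0.2, -2.8, 1.2]
grip_width: 0.0001
```

Request:
{"name": "send_rows", "arguments": {
  "targets": [
    [[-0.005,0.05,0,0,0],[-0.005,0.05,0,0,0]]
  ]
}}

```text
clock: 17.6
eef_pos: [0.6785, -0.0759, 0.0213]
tool_rot: [-0.051, 0.999, 0.0, 0.0]
ft_force: [1.0, -3.7, 1.3]
grip_width: -0.0001
```

Request:
{"name": "send_rows", "arguments": {
  "targets": [
    [[-0.005,0.05,0,0,0],[-0.005,0.05,0,0,0]]
  ]
}}

```text
clock: 17.85
eef_pos: [0.6784, -0.0756, 0.0213]
tool_rot: [-0.051, 0.999, -0.0, 0.0]
ft_force: [0.6, -4.2, 1.4]
grip_width: -0.0001
```

Request:
{"name": "send_rows", "arguments": {
  "targets": [
    [[-0.005,0.05,0,0,0],[-0.005,0.05,0,0,0]]
  ]
}}

```text
clock: 18.1
eef_pos: [0.6784, -0.0756, 0.0214]
tool_rot: [-0.051, 0.999, -0.001, 0.0]
ft_force: [-0.1, -5.4, 1.7]
grip_width: 0.0001
```

Request:
{"name": "send_rows", "arguments": {
  "targets": [
    [[-0.005,0.05,0,0,0],[-0.005,0.05,0,0,0]]
  ]
}}

```text
clock: 18.35
eef_pos: [0.6784, -0.0755, 0.0214]
tool_rot: [-0.051, 0.999, -0.001, 0.0]
ft_force: [-0.3, -6.2, 1.8]
grip_width: -0.0002
```

Request:
{"name": "send_rows", "arguments": {
  "targets": [
    [[-0.005,0.05,0,0,0],[-0.005,0.05,0,0,0]]
  ]
}}

```text
clock: 18.6
eef_pos: [0.6784, -0.0755, 0.0214]
tool_rot: [-0.05, 0.999, -0.001, 0.0]
ft_force: [0.5, -6.7, 1.5]
grip_width: -0.0005
```

Request:
{"name": "send_rows", "arguments": {
  "targets": [
    [[-0.005,0.05,0,0,0],[-0.01,0.1,0,0,0],[-0.01,0.1,0,0,0]]
  ]
}}

```text
clock: 18.98
eef_pos: [0.6784, -0.0755, 0.0214]
tool_rot: [-0.05, 0.999, -0.002, 0.0]
ft_force: [0.1, -10.0, 0.3]
grip_width: -0.0003
```

Request:
{"name": "send_rows", "arguments": {
  "targets": [
    [[-0.005,0.05,0,0,0],[-0.01,0.1,0,0,0],[-0.01,0.1,0,0,0]]
  ]
}}

```text
clock: 19.35
eef_pos: [0.6784, -0.0754, 0.0215]
tool_rot: [-0.05, 0.999, -0.003, 0.0]
ft_force: [0.9, -11.9, 0.9]
grip_width: 0.0
```

Request:
{"name": "send_rows", "arguments": {
  "targets": [
    [[-0.005,0.05,0,0,0],[-0.005,0.05,0,0,0],[-0.005,0.05,0,0,0],[-0.005,0.05,0,0,0]]
  ]
}}

```text
clock: 19.85
eef_pos: [0.6784, -0.0754, 0.0215]
tool_rot: [-0.05, 0.999, -0.003, 0.0]
ft_force: [0.7, -11.8, 1.2]
grip_width: 0.0002
```

```bash
python3 st.py; python3 - <<'E'
from h import *
im=snap("top","t14.png")
cv2.imwrite("pics/t14z.png",cv2.resize(im[195:255,210:310,::-1],(800,480),interpolation=cv2.INTER_CUBIC))
im=snap("wrist","w14.png")
E
python3 st.py
```

```text
19.85 [ 0.67837 -0.07535  0.02147] [  0.69 -11.85   1.17] [-2.46 -0.21  0.03] 0.00021721903276924044
scanner 0.04422126171286127 -0.08228359878572272
19.95 [ 0.67835 -0.07538  0.02148] [  0.5  -11.26   0.56] [-2.4  -0.18  0.01] 8.999121026412875e-05
scanner 0.04420078588723254 -0.08230789127371968
```

View pics/t14z.png

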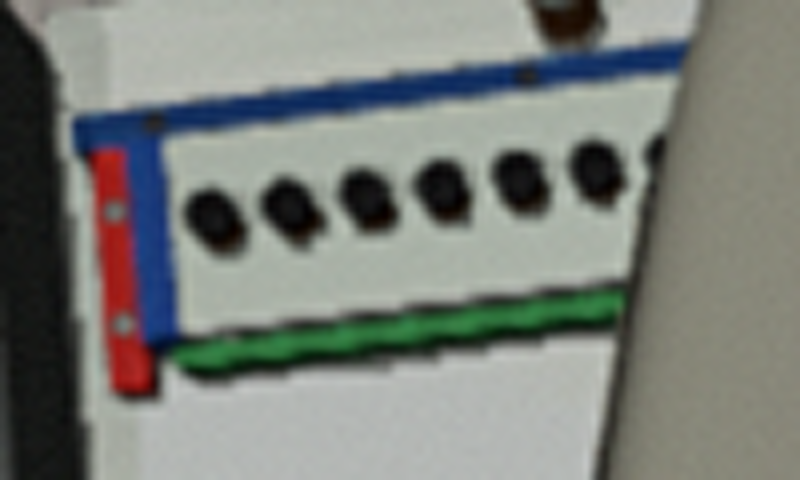

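View pics/w14.png

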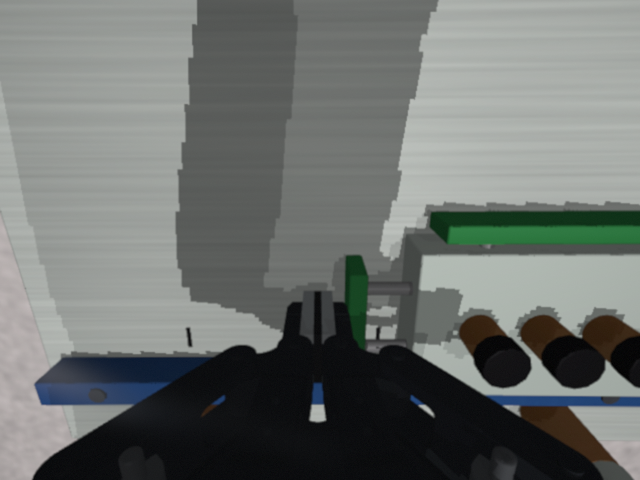

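Request:
{"name": "send_rows", "arguments": {
  "targets": [
    [[0.02,-0.2,0,0,0],[0.04,-0.5,0,0,0],[0.1,-1,0,0,0],[0.3,-3,0,0,0],[0.5,-5,1,0,0],[0,-6,5,0,0],[-4,-6,9,0,0],[-10,-6,12,0,0],[-16,-6,14,0,0],[-22,-8,16,0,0],[-28,-10,18,0,0],[-28,-10,18,0,0]]
  ]
}}

```text
clock: 21.45
eef_pos: [0.3959, -0.1731, 0.2038]
tool_rot: [-0.049, 0.999, -0.001, 0.001]
ft_force: [0.3, 0.3, -0.4]
grip_width: 0.0001
```

```bash
python3 st.py; python3 - <<'E'
from h import *
im=snap("top","t15.png")
cv2.imwrite("pics/t15z.png",cv2.resize(im[185:275,210:400,::-1],None,fx=4.2,fy=4.2,interpolation=cv2.INTER_CUBIC))
im=snap("scene","s15.png")
cv2.imwrite("pics/s15z.png",cv2.resize(im[190:360,210:410,::-1],None,fx=3.5,fy=3.5,interpolation=cv2.INTER_CUBIC))
E
```

```text
21.45 [ 0.39587 -0.1731   0.20377] [ 0.29  0.26 -0.43] [-0.01 -0.04 -0.01] 0.0001096246693831501
scanner -0.2467638998607754 -0.1507575498811236
```

View pics/t15z.png

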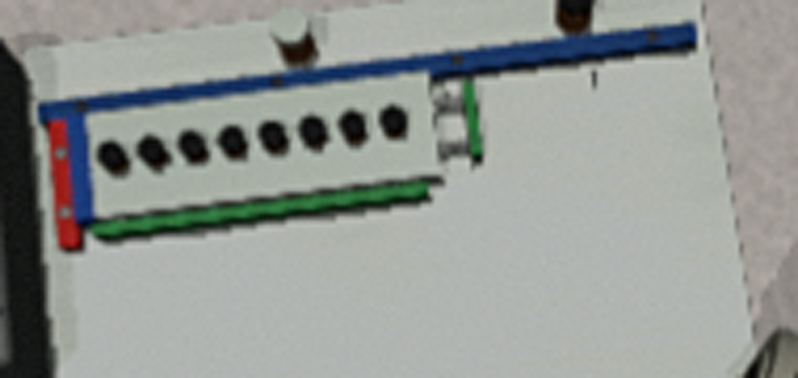

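View pics/s15z.png

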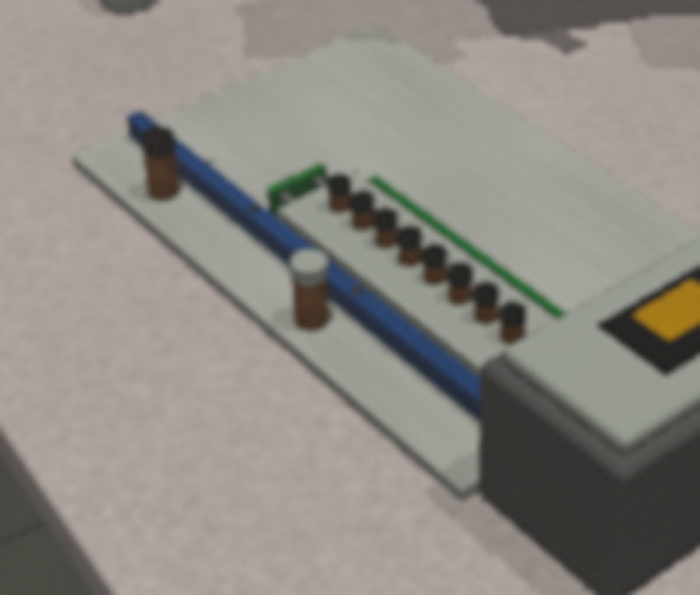

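```bash
python3 - <<'E'
from h import *
im=snap("wrist","w15.png")
E
```

```text
(no output)
```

View pics/w15.png

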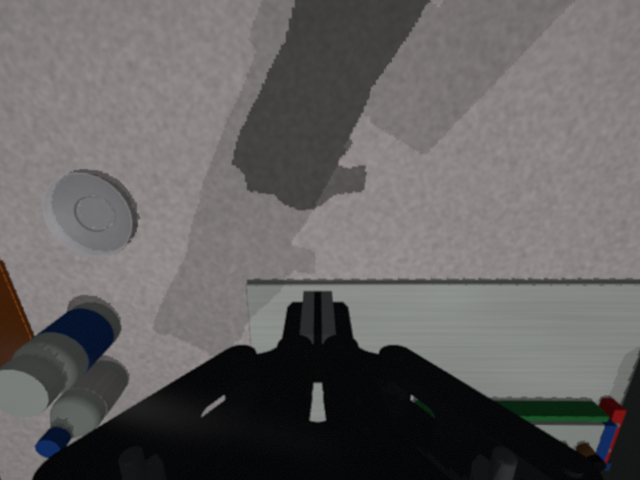

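Request:
{"name": "send_rows", "arguments": {
  "targets": [
    [[5,0,0,0,0],[10,0,0,0,0],[15,0,-1,0,0],[20,1,-2,0,0],[23,2,-4,0,0],[23,2,-4,0,0],[23,2,-4,0,0]]
  ]
}}

```text
clock: 22.48
eef_pos: [0.6282, -0.1508, 0.1599]
tool_rot: [-0.052, 0.999, 0.0, -0.001]
ft_force: [-0.3, 0.4, 0.1]
grip_width: -0.0001
```

```bash
python3 st.py; python3 - <<'E'
from h import *
im=snap("wrist","w16.png")
E
```

```text
22.475 [ 0.62819 -0.15084  0.15991] [-0.27  0.42  0.06] [-0.02  0.02 -0.02] -0.00013520929419238095
scanner -0.01338747524686058 -0.15226635932481541
```

View pics/w16.png

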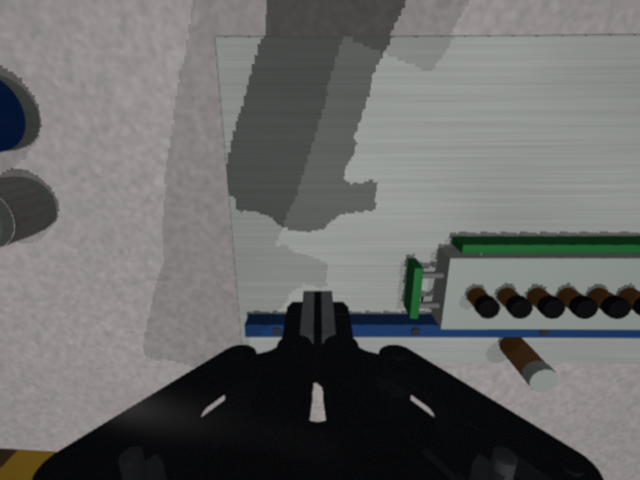

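```bash
python3 - <<'E'
from h import *
im=cv2.imread("pics/w16.png")
cv2.imwrite("pics/w16z.png",cv2.resize(im[225:350,390:640],None,fx=3.2,fy=3.2,interpolation=cv2.INTER_CUBIC))
E
```

```text
(no output)
```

View pics/w16z.png

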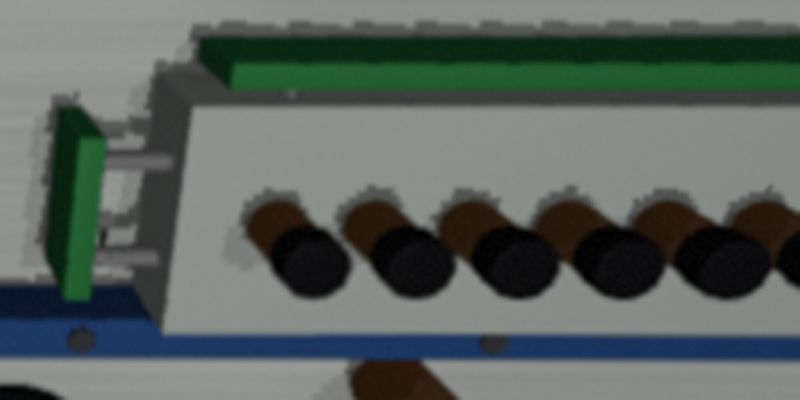

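```bash
python3 - <<'E'
from h import *
O=np.array([.626,.002]);a=.102
def S(p): d=p[:2]-O; return np.round([np.cos(a)*d[0]+np.sin(a)*d[1],-np.sin(a)*d[0]+np.cos(a)*d[1]],4)
for n,u,v,z in [("car plain far",162,334,.04),("car far +",795,336,.04),("rail front top",10,318,.032),("rail front top2",140,318,.032),("rail back top",10,356,.032),("rail back top2",795,358,.032),("car near plain",192,105,.04)]:
    p=p2w("wrist",(390+u/3.2,225+v/3.2),z); print(n,S(p))
E
```

```text
car plain far [ 0.0817 -0.0402]
car far + [0.0813 0.1384]
rail front top [ 0.0817 -0.082 ]
rail front top2 [ 0.0816 -0.0439]
rail back top [ 0.0948 -0.0811]
rail back top2 [0.0943 0.1494]
car near plain [ 0.0109 -0.0406]
```

```bash
python3 -c "
from h import *
print(bot.get_obs()['ft_force'],bot.get_obs()['clock']); print(bot.job_done())"
```

```text
[0.23323337 0.64071424 0.75998729] 22.525
the job is handed in; nothing more can be done
None
```

The carrier is flush against both the blue rail and the red stop, the arm is clear of it, and I handed the job in at 22.5 s. The hand-in reports no verdict.

- **Rail:** I pushed the side bar with the fingers part open. That swung the blue end round until the carrier lay parallel, then moved it flush onto the rail. The push ended at about 11 N on the wrist, with over 9 N held for about 1 s.
- **Stop:** I slid it along the rail with the closed fingers on the end bar, pressed the stop with about 11.8 N for over 0.5 s, then backed off.
- **Final wrist picture:** The carrier's rail side is at 81.7 mm and 81.3 mm at two points along it, against the rail's face at 81.6 mm in the same picture. The plain end is at y ≈ -40 mm, which puts the blue end at about 200 mm; the stop's nominal face is at 200 mm.
- **Other things:** The two vials behind the rail looked undisturbed and the arm came near none of the rest, but I measured none of them.
- **Less certain:** The rail and stop forces are inferred from the wrist reading, which is noisy by about 1 N. The rail itself probably took 1 to 3 N less than the wrist shows, because friction on the plate carries some of the push. Earlier position estimates for the stop's face disagreed by several millimetres (185 to 197 mm, nominal 200), so I relied on contact force there.

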